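Wedge a rocking drawer cabinet

ROBOT

A 6-joint arm with a two-finger parallel gripper is mounted at the origin on the work surface; the furniture and walls round the work are solid. World frame = base frame: x ahead of the robot, y to its left, z up, the work surface at z = 0. Lengths are in m, angles in degrees, forces in N, time in s.
With the tool pointing down it reaches from about 0.375 to 0.9 m from the base axis. Payload 3.1 kg.
Tool frame: the origin (TCP) lies on the centre line of the jaws, within the pads' length; the fingertips stand 8 mm ahead of it and the grasp point (between the pads) lies 11 mm behind it; z points along the fingers, y is the line along which they close (so a half turn about z gives the same grasp; the last joint's range is limited). The gripper opens to 87 mm and grips with 3 to 60 N. Pads are 19 mm wide; open, the fingers measure 117 mm over their backs; the gripper's body (75 mm by 190 mm) begins 51 mm behind the grasp point.
Start: joints at [-83.108, 30.224, 82.088, -0, 67.689, -10.227], TCP at [0.184, -0.597, 0.231] pointing down, gripper open.
Joint ranges: [-176.69, 176.69], [-43.24, 126.21], [12.49, 139.97], [-82, 262], [0, 151.66], [-163.58, 163.58]. Speed limits (degrees/s): [159.86, 159.86, 180, 180, 180, 180].

INTERFACE

Orientations are given as a 3x3 rotation matrix whose columns are the frame's x, y, z axes.
In Python, from rig import * gives the robot as it stands.
- The arm moves only by the tool step_arm, never from a script. Its argument "targets" is a list of rows, each a list of 5 numbers: the opening, from -1 (shut) to 1 (fully open), then the shift along the world's x, y, z normalised to -1 to 1, where 1 is 0.25 m, then the turn about the world's z normalised to -1 to 1, where 1 is 180 degrees. In form: [[fingers, x, y, z, turn], ...]. A call has 1 to 20 rows; each row is the pose to reach, as a shift and turn from the pose commanded when the call began, turning the shorter way round; what a row does not reach only later rows make up. A row lasts 1/10 s, in which the tool goes at most 50 mm and 8.59 degrees, less where a joint would pass 70% of its speed; a pose out of reach is approached as far as the arm can. A call with a number of a shift or a turn outside -1 to 1 is refused whole. A call with a gripper value outside its range is refused whole. The fingers move at their own pace and stop on an object; the grip force is fixed at half the most. Time passes only in rows, so rows that repeat a pose let the fingers close. It gives the time, the measured TCP pose, the force, the opening and the grip force at its end, in the units of the state.
- read_state(): the state, without advancing time (a new reading comes with each control period).
- capture(name): name is "scene" or "side" or "wrist"; returns a dict with "color" (420x560x3 uint8, red, green, blue), "mtx" (3x3 intrinsics, pixels), "pose" (4x4, takes a point from camera to world coordinates). Camera axes: x right, y down, z forward; pixel columns grow to the right and rows downward; lengths in m; the calibration is good to about 2 mm. The wrist camera is an equidistant fisheye: a pixel r from the principal point sees the ray r / f radians off the axis. A picture is of the moment at which its call begins. There is no depth.
- hand_in(): hands the job in; it is judged then, once.
The state is a dict: "time_s": time; "joint_positions": joint angles; "qvel": joint speeds; "tau": joint torques, N m; "position": TCP position; "tcp_rot": TCP orientation; "force": force on the tool from outside, world axes, zero at the start; "moment": the same for the moment, N m; "opening": opening from 0.0 (shut) to 1.0 (fully open); "grasp_force": force on a finger pad.
Only numpy, scipy, OpenCV 4.12 (cv2) and the standard library are available. Lean on these libraries where they do the work, as an engineer would, in place of code of your own. Each camera call takes 0.05 s, during which the arm holds its last target. There are 200 camera calls.

TASK

The low drawer cabinet rocks because one foot, the one the wedge points at, is too short. Push the dark wooden wedge along the bench, thin end first, under that short foot until it is just snug and the cabinet no longer rocks, without lifting the wedge or shoving the cabinet, and leave the other things alone. Test by pressing down gently with a fingertip on top of the cabinet, on the corner above that foot, and push the wedge in further if the corner still gives; finish while still pressing there, with the cabinet standing level and firm.

Things in the scene. Friction and masses are not known exactly. Their poses are not given: they have to be found in the camera images.
- cabinet: low wooden drawer cabinet, 3.2 to 4.8 kg, two brass knobs on its front (-x) face; top 204 x 254 mm (x, y), 65 mm above the bench; underside 18 mm above it. Four round feet, 26 mm wide, at x = +-82, y = +-107 mm; the one at +82, +107 (back left seen from the robot) is short. Origin: bench level under its centre. Pushed sideways with over 12 N it may slide
- short_foot (a point): centre of the short foot's flat lower face (26 mm disc); short by 5 to 10 mm, differently each time: so far above the bench while the cabinet rests level on its other three feet
- press_corner (a point): point on the cabinet's top straight above the short foot, 20 mm in from both edges: the place to press. Test with 6 to 20 N: unwedged, 3 to 7 N here tips the cabinet until the short foot meets the bench (0.04 to 0.08 rad); let go, it falls back level
- wedge: dark hardwood wedge lying on the bench, 150 mm long (x), 48 mm wide (y), 2 mm thick at the tip (+x end) growing evenly to 22 mm at the blunt tail (-x); 80 g. Origin: centre of the underside, z up. It lies by the cabinet's left (+y) side, a little askew, tip towards the short foot and 25 to 55 mm away from it. Pushed in, it stays by friction
- wedge_tip (a point): middle of the wedge's thin edge, on the underside
- wedge_tail (a point): centre of the wedge's flat 48 x 22 mm tail face, 11 mm above the bench: the face to push
- wax_tin: round tin of wax with a yellow lid, 79 mm in diameter, 35 mm high, origin at the centre of its underside: leave alone
- tape_measure: yellow tape measure, 59 x 84 mm, 69 mm high, origin at the centre of its underside: leave alone

How it is judged:
By the outcome, as a careful person would: the job done as asked, in the order asked, and still so for the second after the job is handed in, while the arm keeps its last pose, push and grip.
It also fails if it takes over 48 s, if anything falls off the work surface, if the arm or the gripper's body presses on something with over 40 N, if the wrist force passes 120 N, or if a joint passes its speed limit or range.

## Working session

There is one attempt and no reset: what is moved stays moved. The work goes in short steps, Python scripts to look and compute and a tool call to move; the robot and the scene stay as the last step left them, time stands still between calls to the robot, and variables do not carry over. Pictures are saved under pics/ and viewed, at most 10 in all, crops included, and the job is handed in when it is done.

Besides the shell and the picture viewer there is one more tool, called after "Request:" as a command line: name --pt "numbers of a row" for each row, then --argument value for the rest. step_arm: Moves the arm, as the interface text tells. Scaled input: -1 to 1 covers 0.25 m each way for a shift and 180 degrees each way for a turn. Its arguments: {"type":"object","properties":{"targets":{"type":"array","items":{"type":"array","items":{"type":"number"}}}},"required":["targets"]}

```bash
mkdir -p pics; python3 - <<'E'
from rig import *
import cv2,numpy as np,pickle
d={}
for n in("scene","side"):
    c=capture(n);d[n]=c;cv2.imwrite(f"pics/{n}0.png",c["color"][:,:,::-1])
    print(n,c["mtx"].tolist(),np.round(c["pose"],4).tolist())
pickle.dump(d,open("d0.pkl","wb"))
s=read_state();print(s)
E
```

```text
scene [[500.75622757180224, 0.0, 275.71937670332983], [0.0, 500.75622757180224, 208.51859483392207], [0.0, 0.0, 1.0]] [[0.5398, -0.5551, 0.6328, -0.3263], [-0.8417, -0.3492, 0.4117, -0.3931], [-0.0075, -0.7549, -0.6558, 0.8592], [0.0, 0.0, 0.0, 1.0]]
side [[506.9980250213047, 0.0, 279.0320123150324], [0.0, 506.9980250213047, 209.32085137364092], [0.0, 0.0, 1.0]] [[-0.9888, -0.0721, 0.1305, 0.2307], [-0.149, 0.5068, -0.8491, 1.3145], [-0.0049, -0.859, -0.5119, 0.8193], [0.0, 0.0, 0.0, 1.0]]
{'time_s': 0.1, 'joint_positions': array([-8.31064149e+01,  3.02742718e+01,  8.21486153e+01, -1.90275173e-03,
        6.76907128e+01, -1.02266075e+01]), 'qvel': array([-0.03276751, -0.10923504, -0.2009088 , -0.04010983, -0.10734996,
       -0.04368243]), 'tau': array([-1.32807327e-04, -4.40984416e+01, -1.77150589e+01,  6.35915785e-02,
        5.33412199e-02, -4.18193736e-05]), 'position': array([ 0.18393314, -0.5966438 ,  0.22966509]), 'tcp_rot': array([[ 9.55685650e-01,  2.94388970e-01, -2.68475103e-04],
       [ 2.94388916e-01, -9.55683685e-01,  1.96466885e-03],
       [ 3.21799563e-04, -1.95664192e-03, -9.99998034e-01]]), 'force': array([ 0.28027298,  0.69300032, -0.11959869]), 'moment': array([-0.02769671,  0.01832406, -0.05602283]), 'grasp_force': 0.0, 'opening': 0.9997577768741641}
```

View pics/scene0.png

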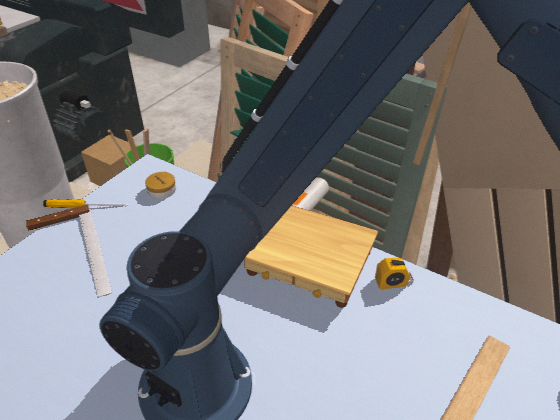

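View pics/side0.png

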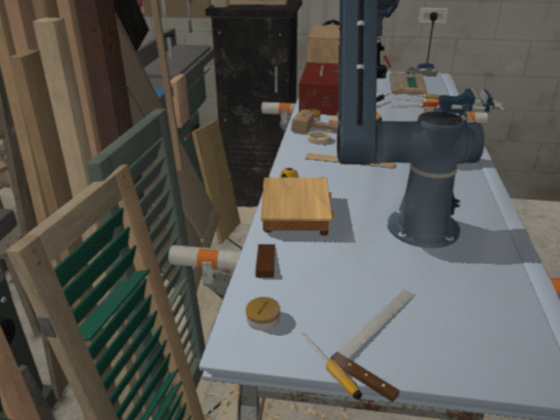

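The scene view shows the cabinet top around (312,250), with the arm hiding the wedge. The side view shows the cabinet at (297,205), the wedge at (266,260) with its tip toward the cabinet, and the tin behind it at (263,312). I'll zoom in to get the corners.

```bash
python3 - <<'E'
import cv2,pickle
d=pickle.load(open("d0.pkl","rb"))
c=d["side"]["color"][165:335,230:350,::-1]
cv2.imwrite("pics/side0z.png",cv2.resize(c,None,fx=3.5,fy=3.5,interpolation=cv2.INTER_CUBIC))
E
```

```text
(no output)
```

View pics/side0z.png

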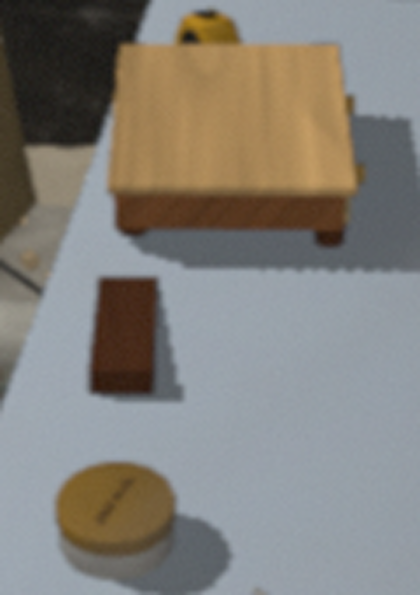

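The crop shows the cabinet top corners at (118,44), (338,44), (356,193) and (108,192). The wedge tip edge runs (99,279)–(157,279), the tail top edge (91,374)–(153,374) and the tail bottom edge (91,392)–(153,391). The tin lid is centred near (116,503).

```bash
cat > h.py <<'E'
import numpy as np
def ray(c,u,v,z):
    K,T=np.array(c["mtx"]),np.array(c["pose"])
    d=T[:3,:3]@np.linalg.solve(K,[u,v,1]);o=T[:3,3]
    return (o+d*(z-o[2])/d[2])[:2]
E
python3 - <<'E'
import pickle,numpy as np
from h import *
d=pickle.load(open("d0.pkl","rb"))
def P(u,v,z): return ray(d["side"],u/3.5+230,v/3.5+165,z)
for n,u,v,z in [("c+-",118,44,.065),("c--",338,44,.065),("c-+",356,193,.065),("c++",108,192,.065),("tip+",99,279,.002),("tip-",157,279,.002),("tt+",91,374,.022),("tt-",153,374,.022),("tb+",91,392,0),("tb-",153,391,0),("tin",116,508,.035),("tinnear",118,555,.035),("tinfar",116,462,.035),("tinL",57,508,.035),("tinR",175,508,.035)]:
    print(n,np.round(P(u,v,z),4))
for uv in [(291,205),(377,231),(344,297),(247,264)]: print(np.round(ray(d["scene"],*uv,.065),4))
E
```

```text
c+- [ 0.5023 -0.1289]
c-- [ 0.3003 -0.1574]
c-+ [0.268  0.1011]
c++ [0.4649 0.1277]
tip+ [0.4679 0.1599]
tip- [0.4217 0.1532]
tt+ [0.4457 0.3078]
tt- [0.401  0.3014]
tb+ [0.4476 0.3012]
tb- [0.4025 0.2935]
tin [0.3998 0.46  ]
tinnear [0.391  0.5023]
tinfar [0.4077 0.4156]
tinL [0.4376 0.4655]
tinR [0.362  0.4545]
[0.471  0.0811]
[ 0.4977 -0.1336]
[ 0.2852 -0.1566]
[0.2545 0.0597]
```

Request:
step_arm --pt "-1 0.94 0.87 0 0.45" --pt "-1 0.94 0.87 0 0.45" --pt "-1 0.94 0.87 0 0.45" --pt "-1 0.94 0.87 0 0.45" --pt "-1 0.94 0.87 0 0.45" --pt "-1 0.94 0.87 0 0.45" --pt "-1 0.94 0.87 0 0.45" --pt "-1 0.94 0.87 0 0.45" --pt "-1 0.94 0.87 0 0.45" --pt "-1 0.94 0.87 0 0.45"

```text
time_s: 1.1
position: [0.4192, -0.379, 0.2301]
tcp_rot: [[-0.146, 0.989, -0.001], [0.989, 0.146, 0.001], [0.001, -0.001, -1.0]]
force: [0.1, -0.2, -0.2]
opening: 0.175
grasp_force: 0.0
```

Request:
step_arm --pt "-1 0.3 1 0 0" --pt "-1 0.3 1 0 0" --pt "-1 0.3 1 0 0" --pt "-1 0.3 1 0 0" --pt "-1 0.3 1 0 0" --pt "-1 0.3 1 0 0"

```text
time_s: 1.7
position: [0.4938, -0.1249, 0.2302]
tcp_rot: [[-0.146, 0.989, -0.001], [0.989, 0.146, 0.002], [0.003, -0.001, -1.0]]
force: [0.1, -0.7, -0.1]
opening: 0.004
grasp_force: 0.0
```

Request:
step_arm --pt "-1 0 0.9 0 0" --pt "-1 0 0.9 0 0" --pt "-1 0 0.9 0 0" --pt "-1 0 0.9 0 0" --pt "-1 0 0.9 0 0" --pt "-1 0 0.9 0 0"

```text
time_s: 2.3
position: [0.4935, 0.0977, 0.2303]
tcp_rot: [[-0.146, 0.989, -0.001], [0.989, 0.146, 0.0], [0.0, -0.0, -1.0]]
force: [0.2, -0.6, -0.5]
opening: 0.003
grasp_force: 0.0
```

Request:
step_arm --pt "-1 -0.3 1 0 0" --pt "-1 -0.3 1 0 0" --pt "-1 -0.3 1 0 0" --pt "-1 -0.3 1 0 0" --pt "-1 -0.3 1 0 0" --pt "-1 -0.3 1 0 0" --pt "-1 -0.3 1 0 0"

```text
time_s: 3.0
position: [0.4191, 0.3455, 0.2302]
tcp_rot: [[-0.144, 0.99, 0.0], [0.99, 0.144, -0.001], [-0.001, 0.0, -1.0]]
force: [0.6, -0.9, -0.0]
opening: 0.008
grasp_force: 0.0
```

```bash
python3 - <<'E'
from rig import *
import cv2,numpy as np,pickle
s=read_state();print(s["time_s"],s["position"],s["tcp_rot"],s["force"],s["joint_positions"])
d={}
for n in("scene","wrist"):
    c=capture(n);d[n]=c
pickle.dump(d,open("d1.pkl","wb"))
c=d["wrist"];print(c["mtx"].tolist(),np.round(c["pose"],4).tolist())
cv2.imwrite("pics/wrist1.png",cv2.resize(c["color"][:,:,::-1],(800,600),interpolation=cv2.INTER_CUBIC))
E
```

```text
3.0 [0.41913991 0.34547077 0.23024648] [[-1.43682816e-01  9.89623771e-01  2.00751665e-04]
 [ 9.89623425e-01  1.43682935e-01 -8.31634430e-04]
 [-8.51849789e-04  7.91769733e-05 -9.99999634e-01]] [ 0.6438172  -0.88756558 -0.01906595] [ 2.77313053e+01  2.39567482e+01  9.38867178e+01 -5.37454460e-02
  6.21685357e+01  1.94953862e+01]
[[325.19226210127806, 0.0, 281.799257455317], [0.0, 325.19226210127806, 204.29791443580842], [0.0, 0.0, 1.0]] [[0.9898, 0.1384, 0.035, 0.4103], [0.1427, -0.959, -0.245, 0.411], [-0.0004, 0.2474, -0.9689, 0.3838], [0.0, 0.0, 0.0, 1.0]]
```

View pics/wrist1.png

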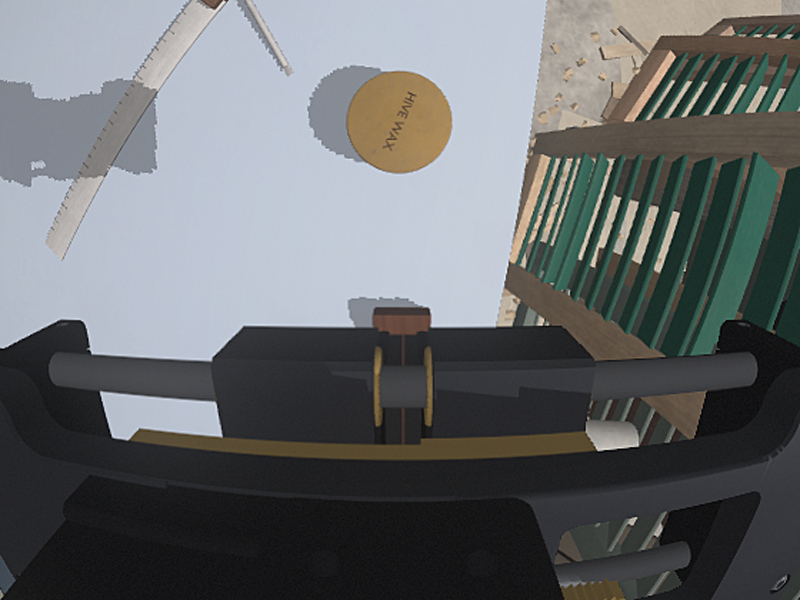

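The wrist view shows the wedge tail at (373–431, 308–333) and the tin at (400,122), with the hand hiding the rest. I'll measure the tail here and look at the scene camera.

```bash
cat >> h.py <<'E'
def fish(c,u,v,z):
    K,T=np.array(c["mtx"]),np.array(c["pose"])
    p=np.array([u-K[0,2],v-K[1,2]])/K[0,0];th=np.hypot(*p)
    d=T[:3,:3]@np.r_[p/th*np.sin(th),np.cos(th)];o=T[:3,3]
    return (o+d*(z-o[2])/d[2])[:2]
E
python3 - <<'E'
import pickle,numpy as np,cv2
from h import *
d=pickle.load(open("d1.pkl","rb"))
for u,v,z in [(375,308,0),(430,308,0),(373,332,.022),(431,332,.022),(399,122,.035)]: print(fish(d["wrist"],u*.7,v*.7,z).round(4))
c=d["scene"]["color"][130:330,150:430,::-1]
cv2.imwrite("pics/scene1.png",cv2.resize(c,None,fx=2.8,fy=2.8,interpolation=cv2.INTER_CUBIC))
E
```

```text
[0.4026 0.2964]
[0.4496 0.3032]
[0.404  0.2822]
[0.4514 0.2891]
[0.4017 0.4507]
```

View pics/scene1.png

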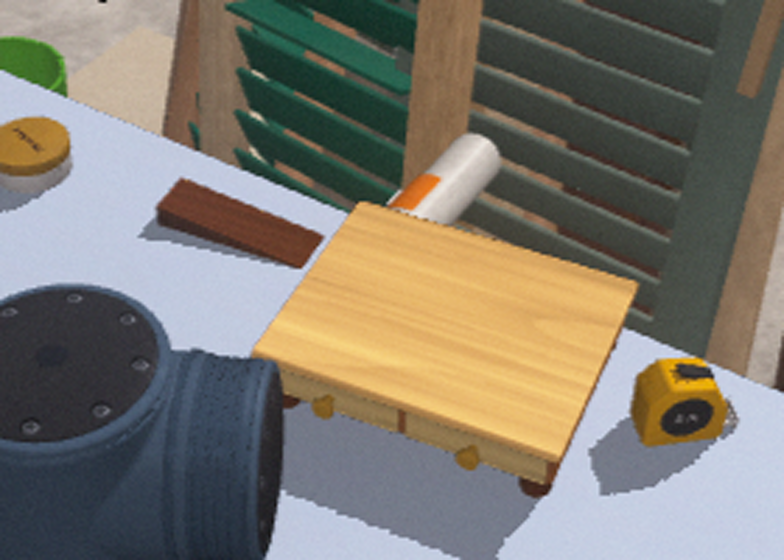

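In the scene crop the cabinet top corners are (360,202), (638,285), (557,460) and (254,353). The wedge tail top is (183,179)–(158,208) and its tip is (323,236)–(303,267).

```bash
python3 - <<'E'
import pickle,numpy as np
from h import *
from scipy.optimize import least_squares
import cv2
d1=pickle.load(open("d1.pkl","rb"))["scene"];d0=pickle.load(open("d0.pkl","rb"))["side"]
S=lambda u,v:(u/2.8+150,v/2.8+130)
Q=lambda u,v:(u/3.5+230,v/3.5+165)
def proj(c,X):
    T=np.linalg.inv(c["pose"]);p=(T[:3,:3]@X.T).T+T[:3,3];p=p@np.array(c["mtx"]).T;return p[:,:2]/p[:,2:]
def fit(model,a,b,x0):
    def f(p):
        c,s=np.cos(p[2]),np.sin(p[2]);X=model@np.array([[c,s,0],[-s,c,0],[0,0,1]])+[p[0],p[1],0]
        r=[]
        for cam,o in((d1,a),(d0,b)):
            if o is not None:r.append((proj(cam,X)[:len(o)]-o).ravel())
        return np.concatenate(r)
    r=least_squares(f,x0);return r.x,np.abs(r.fun).max()
cab=np.array([[.102,.127,.065],[.102,-.127,.065],[-.102,-.127,.065],[-.102,.127,.065]])
w=np.array([[-.075,.024,.022],[-.075,-.024,.022],[.075,.024,.002],[.075,-.024,.002]])
ca=np.array([S(360,202),S(638,285),S(557,460),S(254,353)]);cb=np.array([Q(108,192),Q(118,44),Q(338,44),Q(356,193)])
wa=np.array([S(183,179),S(158,208),S(323,236),S(303,267)]);wb=np.array([Q(91,374),Q(153,374),Q(99,279),Q(157,279)])
for a,b in((1,1),(1,0),(0,1)):
    p,e=fit(cab,ca if a else None,cb if b else None,[.38,0,.14]);R=lambda t:np.array([[np.cos(t),-np.sin(t)],[np.sin(t),np.cos(t)]])
    foot=p[:2]+R(p[2])@[.082,.107]
    q,e2=fit(w,wa if a else None,wb if b else None,[.43,.23,-1.43])
    u=R(q[2])@[1,0];tip=q[:2]+.075*u;v=foot-tip
    print("cab",p.round(4),np.degrees(p[2]).round(2),e.round(2),"foot",foot.round(4),"\n wedge",np.degrees(q[2]).round(2),e2.round(2),"tip",tip.round(4),"tail",(q[:2]-.075*u).round(4),"ahead",(v@u).round(4),"lat",(u[0]*v[1]-u[1]*v[0]).round(4))
E
```

```text
cab [ 0.3832 -0.023   0.1302] 7.46 2.21 foot [0.4506 0.0938] 
 wedge -81.76 1.23 tip [0.4457 0.1518] tail [0.4242 0.3003] ahead 0.0581 lat -0.0035
cab [ 0.3815 -0.0248  0.1281] 7.34 1.83 foot [0.4492 0.0918] 
 wedge -81.71 1.05 tip [0.4454 0.1498] tail [0.4238 0.2982] ahead 0.0579 lat -0.0046
cab [ 0.3838 -0.0139  0.1352] 7.75 0.89 foot [0.4507 0.1032] 
 wedge -81.76 0.57 tip [0.4448 0.1563] tail [0.4233 0.3047] ahead 0.0534 lat -0.0018
```

Request:
step_arm --pt "-1 0 0 -0.2 0" --pt "-1 0 0 -0.4 0" --pt "-1 0 0 -0.6 0" --pt "-1 0 0 -0.75 0" --pt "-1 0 0 -0.82 0" --pt "-1 0 0 -0.86 0" --pt "-1 0 0 -0.868 0" --pt "-1 0 0 -0.868 0" --pt "-1 0 0 -0.868 0"

```text
time_s: 4.0
position: [0.4202, 0.3453, 0.0148]
tcp_rot: [[-0.141, 0.99, 0.002], [0.99, 0.141, 0.001], [0.001, 0.002, -1.0]]
force: [0.7, 0.6, 0.2]
opening: -0.002
grasp_force: 0.0
```

Request:
step_arm --pt "-1 0.005 -0.04 0 0" --pt "-1 0.01 -0.07 0 0" --pt "-1 0.012 -0.092 0 0" --pt "-1 0.012 -0.092 0 0"

```text
time_s: 4.4
position: [0.422, 0.3213, 0.0138]
tcp_rot: [[-0.14, 0.99, -0.0], [0.99, 0.14, -0.0], [-0.0, -0.0, -1.0]]
force: [0.5, -0.3, -0.9]
opening: 0.006
grasp_force: 0.0
```

Request:
step_arm --pt "-1 0.005 -0.04 0 0" --pt "-1 0.01 -0.08 0 0" --pt "-1 0.015 -0.12 0 0" --pt "-1 0.02 -0.16 0 0" --pt "-1 0.025 -0.2 0 0" --pt "-1 0.025 -0.2 0 0"

```text
time_s: 5.0
position: [0.4281, 0.2707, 0.0134]
tcp_rot: [[-0.139, 0.99, -0.001], [0.99, 0.139, -0.001], [-0.0, -0.001, -1.0]]
force: [-1.3, 0.4, -0.5]
opening: 0.003
grasp_force: 0.0
```

```bash
python3 - <<'E'
from rig import *
import cv2,numpy as np,pickle
d={n:capture(n) for n in("scene","side")}
pickle.dump(d,open("d2.pkl","wb"))
a=cv2.resize(d["scene"]["color"][170:300,190:350,::-1],None,fx=2.5,fy=4,interpolation=cv2.INTER_CUBIC)
a=cv2.resize(d["scene"]["color"][170:300,200:330,::-1],(390,390),interpolation=cv2.INTER_CUBIC)
b=cv2.resize(d["side"]["color"][165:295,220:350,::-1],(390,390),interpolation=cv2.INTER_CUBIC)
cv2.imwrite("pics/p2.png",np.hstack([a,b]))
E
```

```text
(no output)
```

View pics/p2.png

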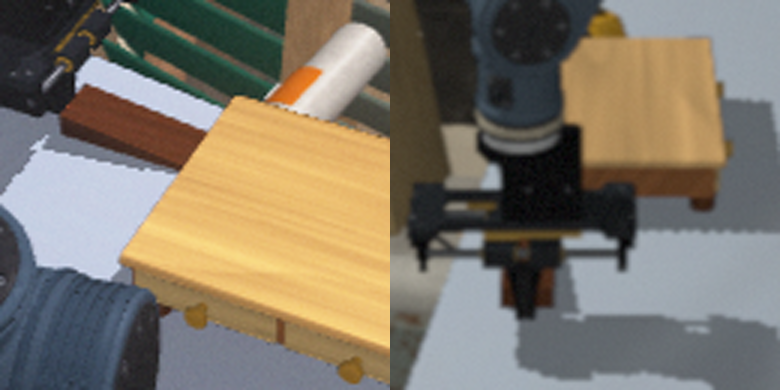

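The left panel shows the wedge with its tip at the cabinet's side, and the right panel shows the fingers centred on the tail. I'll keep pushing in small steps and watch the force.

Request:
step_arm --pt "-1 0.002 -0.02 0 0" --pt "-1 0.005 -0.04 0 0" --pt "-1 0.007 -0.06 0 0"

```text
time_s: 5.4
position: [0.43, 0.2571, 0.0135]
tcp_rot: [[-0.142, 0.99, 0.0], [0.99, 0.142, 0.0], [0.0, 0.0, -1.0]]
force: [1.0, 0.1, 1.0]
opening: 0.003
grasp_force: 0.2
```

Request:
step_arm --pt "-1 0.001 -0.01 0 0" --pt "-1 0.003 -0.02 0 0"

```text
time_s: 5.6
position: [0.4307, 0.252, 0.0135]
tcp_rot: [[-0.141, 0.99, -0.0], [0.99, 0.141, -0.0], [-0.0, -0.0, -1.0]]
force: [-0.4, -0.2, -0.0]
opening: 0.005
grasp_force: 0.2
```

Request:
step_arm --pt "-1 0.001 -0.01 0 0" --pt "-1 0.003 -0.02 0 0"

```text
time_s: 5.8
position: [0.4315, 0.247, 0.0135]
tcp_rot: [[-0.141, 0.99, -0.0], [0.99, 0.141, -0.0], [0.0, -0.0, -1.0]]
force: [0.3, -0.4, 0.5]
opening: 0.006
grasp_force: 0.2
```

Request:
step_arm --pt "-1 0.001 -0.01 0 0" --pt "-1 0.003 -0.02 0 0"

```text
time_s: 6.0
position: [0.4323, 0.242, 0.0135]
tcp_rot: [[-0.141, 0.99, -0.0], [0.99, 0.141, -0.0], [0.0, -0.0, -1.0]]
force: [-0.3, 0.7, -0.1]
opening: 0.004
grasp_force: 0.2
```

Request:
step_arm --pt "-1 0.001 -0.008 0 0" --pt "-1 0.002 -0.016 0 0"

```text
time_s: 6.2
position: [0.4328, 0.238, 0.0135]
tcp_rot: [[-0.141, 0.99, 0.0], [0.99, 0.141, -0.0], [-0.0, 0.0, -1.0]]
force: [-1.2, -0.1, -0.2]
opening: 0.002
grasp_force: 0.2
```

Request:
step_arm --pt "-1 0.001 -0.006 0 0" --pt "-1 0.001 -0.012 0 0"

```text
time_s: 6.4
position: [0.4331, 0.2351, 0.0136]
tcp_rot: [[-0.141, 0.99, 0.0], [0.99, 0.141, 0.0], [0.0, 0.0, -1.0]]
force: [1.1, -0.9, -0.6]
opening: 0.005
grasp_force: 0.2
```

Request:
step_arm --pt "-1 0.001 -0.006 0 0" --pt "-1 0.002 -0.012 0 0"

```text
time_s: 6.6
position: [0.4335, 0.2321, 0.0136]
tcp_rot: [[-0.141, 0.99, -0.0], [0.99, 0.141, -0.0], [-0.0, -0.0, -1.0]]
force: [0.4, 0.6, 0.1]
opening: 0.007
grasp_force: 0.2
```

Request:
step_arm --pt "-1 0.001 -0.006 0 0" --pt "-1 0.001 -0.012 0 0"

```text
time_s: 6.8
position: [0.4338, 0.2291, 0.0136]
tcp_rot: [[-0.141, 0.99, 0.0], [0.99, 0.141, 0.0], [-0.0, 0.0, -1.0]]
force: [-0.7, 0.6, -0.9]
opening: -0.001
grasp_force: 0.2
```

Request:
step_arm --pt "-1 0.001 -0.004 0 0" --pt "-1 0.001 -0.008 0 0"

```text
time_s: 7.0
position: [0.4341, 0.2271, 0.0136]
tcp_rot: [[-0.141, 0.99, 0.0], [0.99, 0.141, 0.0], [0.0, 0.0, -1.0]]
force: [0.3, 0.6, -0.0]
opening: 0.006
grasp_force: 0.2
```

Request:
step_arm --pt "-1 0.001 -0.004 0 0" --pt "-1 0.001 -0.008 0 0"

```text
time_s: 7.2
position: [0.4343, 0.2252, 0.0136]
tcp_rot: [[-0.141, 0.99, 0.0], [0.99, 0.141, 0.0], [0.0, 0.0, -1.0]]
force: [-1.0, 0.7, -0.2]
opening: 0.004
grasp_force: 0.2
```

Request:
step_arm --pt "-1 0.001 -0.004 0 0" --pt "-1 0.001 -0.008 0 0"

```text
time_s: 7.4
position: [0.4346, 0.2232, 0.0136]
tcp_rot: [[-0.141, 0.99, 0.0], [0.99, 0.141, 0.0], [0.0, 0.0, -1.0]]
force: [0.2, 0.8, -0.5]
opening: 0.005
grasp_force: 0.2
```

Request:
step_arm --pt "-1 0.001 -0.004 0 0" --pt "-1 0.001 -0.008 0 0"

```text
time_s: 7.6
position: [0.4348, 0.2211, 0.0136]
tcp_rot: [[-0.141, 0.99, 0.0], [0.99, 0.141, 0.0], [-0.0, 0.0, -1.0]]
force: [-0.5, 0.2, -0.4]
opening: 0.0
grasp_force: 0.2
```

Request:
step_arm --pt "-1 0.001 -0.004 0 0" --pt "-1 0.001 -0.008 0 0"

```text
time_s: 7.8
position: [0.4351, 0.2192, 0.0136]
tcp_rot: [[-0.141, 0.99, 0.0], [0.99, 0.141, 0.0], [0.0, 0.0, -1.0]]
force: [-0.0, 0.5, 0.4]
opening: 0.003
grasp_force: 0.2
```

Request:
step_arm --pt "-1 0.001 -0.004 0 0" --pt "-1 0.001 -0.008 0 0"

```text
time_s: 8.0
position: [0.4353, 0.2171, 0.0136]
tcp_rot: [[-0.141, 0.99, 0.0], [0.99, 0.141, 0.0], [0.0, 0.0, -1.0]]
force: [-0.2, 0.2, 0.1]
opening: 0.007
grasp_force: 0.3
```

Request:
step_arm --pt "-1 0.001 -0.004 0 0" --pt "-1 0.001 -0.008 0 0"

```text
time_s: 8.2
position: [0.4355, 0.2151, 0.0136]
tcp_rot: [[-0.141, 0.99, 0.0], [0.99, 0.141, 0.0], [0.0, 0.0, -1.0]]
force: [0.4, 0.2, -0.4]
opening: 0.005
grasp_force: 0.3
```

Request:
step_arm --pt "-1 0.001 -0.004 0 0" --pt "-1 0.001 -0.008 0 0"

```text
time_s: 8.4
position: [0.4358, 0.2132, 0.0136]
tcp_rot: [[-0.141, 0.99, 0.0], [0.99, 0.141, 0.0], [0.0, 0.0, -1.0]]
force: [-0.2, 0.9, -0.6]
opening: 0.006
grasp_force: 0.8
```

Request:
step_arm --pt "-1 0 -0.002 0 0" --pt "-1 0.001 -0.004 0 0"

```text
time_s: 8.6
position: [0.4359, 0.2125, 0.0135]
tcp_rot: [[-0.141, 0.99, -0.0], [0.99, 0.141, 0.0], [0.0, 0.0, -1.0]]
force: [-0.4, 3.9, -0.9]
opening: 0.007
grasp_force: 1.9
```

Request:
step_arm --pt "-1 0 -0.002 0 0" --pt "-1 0.001 -0.004 0 0"

```text
time_s: 8.8
position: [0.4362, 0.2118, 0.0135]
tcp_rot: [[-0.141, 0.99, 0.0], [0.99, 0.141, 0.001], [0.001, 0.0, -1.0]]
force: [-2.0, 6.2, 0.2]
opening: 0.006
grasp_force: 3.4
```

```bash
python3 - <<'E'
from rig import *
import cv2,numpy as np,pickle
print(read_state()["force"])
d={n:capture(n) for n in("scene","side")}
pickle.dump(d,open("d3.pkl","wb"))
a=cv2.resize(d["scene"]["color"][170:300,200:330,::-1],(390,390),interpolation=cv2.INTER_CUBIC)
b=cv2.resize(d["side"]["color"][165:295,220:350,::-1],(390,390),interpolation=cv2.INTER_CUBIC)
cv2.imwrite("pics/p3.png",np.hstack([a,b]))
E
```

```text
[-1.99030321  6.22244041  0.23633037]
```

View pics/p3.png

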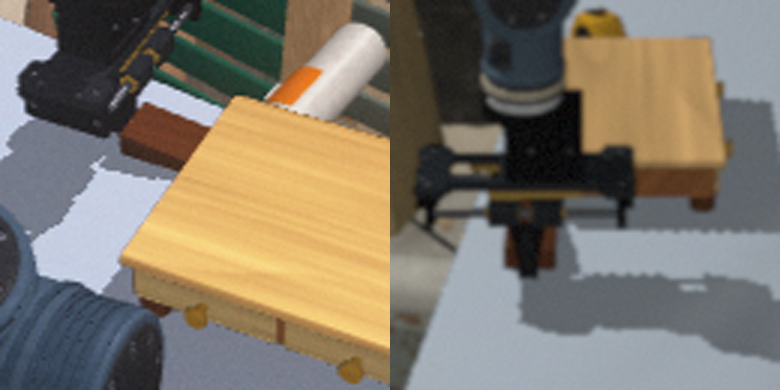

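Push force rose to 6 N with the cabinet outline unmoved (corners still at (235,97) and (122,260)), so the wedge is snug. I'll back off, lift, and press on the corner.

Request:
step_arm --pt "-1 -0.003 0.03 0 0" --pt "-1 -0.01 0.1 0 0" --pt "-1 -0.01 0.1 0.15 0" --pt "-1 -0.01 0.1 0.3 0" --pt "-1 -0.01 0.1 0.4 0" --pt "-1 0 0 0.4 0" --pt "-1 0.03 -0.15 0.4 0" --pt "-1 0.05 -0.3 0.4 0" --pt "-1 0.056 -0.42 0.4 0" --pt "-1 0.056 -0.456 0.4 0" --pt "-1 0.056 -0.456 0.35 0" --pt "-1 0.056 -0.456 0.3 0" --pt "-1 0.056 -0.456 0.27 0" --pt "-1 0.056 -0.456 0.27 0"

```text
time_s: 10.3
position: [0.4494, 0.0977, 0.0802]
tcp_rot: [[-0.142, 0.99, -0.003], [0.99, 0.142, -0.0], [0.0, -0.003, -1.0]]
force: [-0.4, -0.3, 0.4]
opening: 0.008
grasp_force: 0.0
```

```bash
python3 - <<'E'
from rig import *
import cv2,numpy as np,pickle
s=read_state();print(s["position"],s["force"])
d={n:capture(n) for n in("scene","side")}
pickle.dump(d,open("d4.pkl","wb"))
a=cv2.resize(d["scene"]["color"][170:300,200:330,::-1],(390,390),interpolation=cv2.INTER_CUBIC)
b=cv2.resize(d["side"]["color"][165:295,220:350,::-1],(390,390),interpolation=cv2.INTER_CUBIC)
cv2.imwrite("pics/p4.png",np.hstack([a,b]))
E
```

```text
[0.44935707 0.0977075  0.08022026] [-0.44758064 -0.29074312  0.44390847]
```

View pics/p4.png

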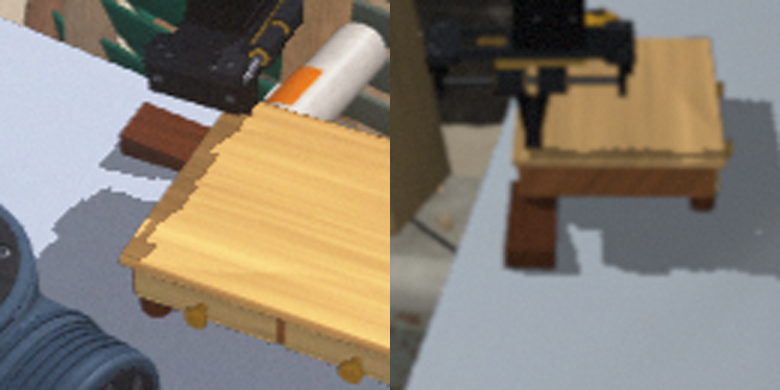

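In the right panel the fingertip (535,147) hovers over the corner (514,163), slightly inboard in y. I'll shift 4 mm out and then press.

Request:
step_arm --pt "-1 0 0.016 0 0" --pt "-1 0 0.016 -0.01 0" --pt "-1 0 0.016 -0.02 0" --pt "-1 0 0.016 -0.02 0"

```text
time_s: 10.8
position: [0.4501, 0.1013, 0.0759]
tcp_rot: [[-0.141, 0.99, -0.0], [0.99, 0.141, -0.0], [-0.0, -0.0, -1.0]]
force: [-0.1, 0.4, -0.7]
opening: 0.005
grasp_force: 0.0
```

Request:
step_arm --pt "-1 0 0 -0.004 0" --pt "-1 0 0 -0.008 0" --pt "-1 0 0 -0.008 0"

```text
time_s: 11.1
position: [0.4502, 0.1012, 0.0739]
tcp_rot: [[-0.141, 0.99, -0.0], [0.99, 0.141, 0.0], [0.0, -0.0, -1.0]]
force: [-0.2, -0.4, 0.8]
opening: 0.005
grasp_force: 0.0
```

Request:
step_arm --pt "-1 0 0 -0.002 0" --pt "-1 0 0 -0.004 0" --pt "-1 0 0 -0.004 0"

```text
time_s: 11.4
position: [0.4503, 0.1012, 0.0734]
tcp_rot: [[-0.141, 0.99, 0.0], [0.99, 0.141, -0.0], [-0.0, 0.0, -1.0]]
force: [-0.5, -0.3, 3.7]
opening: 0.008
grasp_force: 1.9
```

Request:
step_arm --pt "-1 0 0 -0.002 0" --pt "-1 0 0 -0.004 0" --pt "-1 0 0 -0.004 0"

```text
time_s: 11.7
position: [0.4503, 0.1012, 0.0732]
tcp_rot: [[-0.141, 0.99, 0.001], [0.99, 0.141, -0.0], [-0.0, 0.001, -1.0]]
force: [-2.2, -0.2, 11.9]
opening: 0.004
grasp_force: 6.3
```

Request:
step_arm --pt "-1 0 0 -0.001 0" --pt "-1 0 0 -0.001 0" --pt "-1 0 0 -0.001 0" --pt "-1 0 0 -0.001 0" --pt "-1 0 0 -0.001 0" --pt "-1 0 0 -0.001 0" --pt "-1 0 0 -0.001 0" --pt "-1 0 0 -0.001 0" --pt "-1 0 0 -0.001 0" --pt "-1 0 0 -0.001 0"

```text
time_s: 12.7
position: [0.4504, 0.1012, 0.0731]
tcp_rot: [[-0.141, 0.99, 0.001], [0.99, 0.141, -0.0], [-0.0, 0.001, -1.0]]
force: [-2.0, -0.7, 14.9]
opening: 0.007
grasp_force: 7.3
```

```bash
python3 - <<'E'
from rig import *
import cv2,numpy as np,pickle
d={n:capture(n) for n in("scene","side")}
s=read_state();print(s["position"],s["force"])
a=cv2.resize(d["scene"]["color"][170:300,200:330,::-1],(390,390),interpolation=cv2.INTER_CUBIC)
b=cv2.resize(d["side"]["color"][165:295,220:350,::-1],(390,390),interpolation=cv2.INTER_CUBIC)
cv2.imwrite("pics/p5.png",np.hstack([a,b]))
E
```

```text
[0.45038981 0.10124073 0.07313594] [-2.00340525  0.1079465  15.43192189]
```

View pics/p5.png

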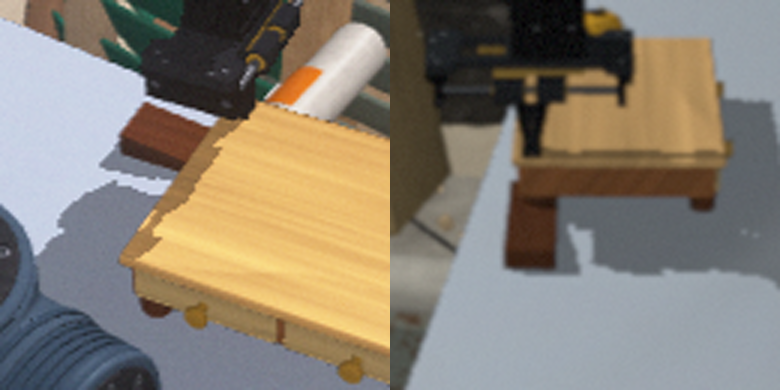

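At 15 N the corner gives nothing. The fingertip sits on the corner at (533,150), the wedge is unmoved at (530,240), and the cabinet is level.

```bash
python3 -c "
from rig import *
print(hand_in())"
```

```text
the job is handed in; nothing more can be done
None
```

The wedge is snug under the short foot (push force rose to about 6 N at the end), and the job is handed in with the fingertip pressing about 15 N on that corner: it doesn't give, and the cabinet looks level and unmoved.

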